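# Seat the flange ring in its fixture and snap the toggle clamp shut

### The arm

A 6-joint arm with a two-finger parallel gripper is mounted at the origin on a cart in front of the work surface, level with it; the furniture and walls round the work are solid. World frame = base frame: x ahead of the robot, y to its left, z up, the work surface at z = 0. Lengths are in m, angles in rad, forces in N, time in s.
With the tool pointing down it reaches from about 0.4 to 0.825 m from the base axis. Payload 7 kg.
Tool frame: the origin (TCP) lies on the centre line of the jaws, within the pads' length; the fingertips stand tip_reach ahead of it and the grasp point (between the pads) is the TCP (tip_reach is the distance from the TCP to the fingertips, in m); z points along the fingers, y is the line along which they close (so a half turn about z gives the same grasp; the last joint's range is limited). The gripper opens to 88 mm and grips with 3 to 60 N. Pads are 19 mm wide; open, the fingers measure 130 mm over their backs; the gripper's body (78 mm by 193 mm) begins 47 mm behind the grasp point.
Start: joints at [-1.047, 0.359, 0.012, 0, -1.224, -0.288], TCP at [0.158, -0.656, 0.246] pointing down, gripper open.
Joint ranges: [-3.07, 3.07], [-1.43, 2.12], [-1.02, 1.25], [-3.03, 1.67], [-3.05, -0], [-3.03, 3.03]. Speed limits (rad/s): [2.39, 2.39, 3.01, 3.14, 3.14, 3.14].

### API

Orientations are given as [roll, pitch, yaw] about the fixed x, y, z axes, in that order (R = Rz(yaw) Ry(pitch) Rx(roll)).
In Python, from station import get_state, grab_frame, calibration, job_done, find_in, mark_of, tip_reach gives the robot as it stands.
- The arm moves only by the shell command python3 -m handwheel 'ROWS' [OPENING] [FORCE]. ROWS is JSON, a list of rows, each an object with "delta_pos": the shift along the world's x, y, z in units of 30 mm (1.0 is 30 mm), a list of three; "dr": the turn, a rotation vector about the world's x, y, z in degrees, a list of three. In form: [{"delta_pos": [tx, ty, tz], "dr": [rx, ry, rz]}, ...]. A call has 1 to 10 rows; each row shifts and turns the commanded pose from where the row before left it; what a row does not reach is not made up. A row lasts 1/10 s, in which the tool goes at most 50 mm and 8.59 degrees, less where a joint would pass 70% of its speed; a pose out of reach is approached as far as the arm can. A call is refused whole if a number of a shift passes 1 or a number of a turn 8.59, either way. A call with a gripper value outside its range is refused whole. OPENING is the closure, from -1 (fully open) to 1 (shut), set as the call begins (- or left out, the last holds). The fingers move at their own pace and stop on an object; FORCE is the grip in N (left out, the last holds). Time passes only in rows, so rows that do not move let the fingers close. It gives the time, the measured TCP pose, the force, the opening and the grip force at its end, in the units of the state.
- get_state(): the state, without advancing time (a new reading comes with each control period).
- grab_frame(name): name is "scene" or "top" or "wrist"; returns the picture (384x512x3 uint8, red, green, blue); there is no depth.
- calibration(name): a dict with "fx", "fy", "cx", "cy" (pixels), "extrinsics" (4x4, takes a point from world to camera coordinates). Camera axes: x right, y down, z forward; pixel columns grow to the right and rows downward; lengths in m; the calibration is good to about 2 mm. A picture is of the moment at which its call begins: read the wrist's pose just before it. calibration takes no time and is no camera call; for the wrist camera it gives the pose at the moment of the call.
- job_done(): hands the job in; it is judged then, once.
Trained networks look in the newest picture that a camera, given by its name, has taken for a name from the list of things; names that differ only in an ending like _2 or _b are one class to them, and where a whole thing is asked for, a point or a joint stands for the part that bears it (a point fixed in the world has none). Each returns a list of dicts, best first, with "conf" (0 to 1); they miss things now and then, are a little off and sometimes report something else, mostly with a low value. They report only what shows in the picture. A call takes as long as a camera call. They do not tell look-alikes from the thing itself.
- find_in(camera, query): "location" ([column, row] in pixels, amid what is visible of it).
- mark_of(camera, query): "location" ([column, row] in pixels: a listed point, or the origin of a listed thing).
The state is a dict: "t": time; "q": joint angles; "qd": joint speeds; "joint_efforts": joint torques, N m; "eef_pos": TCP position; "ee_rot": TCP orientation; "force": force on the tool from outside, world axes, zero at the start; "moment": the same for the moment, N m; "width": finger opening in m; "gripper_force": force on a finger pad.
Only numpy, scipy, OpenCV 4.12 (cv2) and the standard library are available. Lean on these libraries where they do the work, as an engineer would, in place of code of your own. Each camera call takes 0.05 s, during which the arm holds its last target. There are 200 camera calls.

### The job

With the fingertips, push the grey flange ring across the fixture plate until it rests against both stop posts. Then push the handle of the toggle clamp over past its centre so that it snaps shut with its pad pressing on the ring. Only push: do not lift or tip the ring, and leave the other things where they are.

Things in the scene. Friction and masses are not known exactly. Their poses are not given: they have to be found in the camera images.
- fixture: plain plywood fixture plate, 270 x 250 x 10 mm, fixed to the bench. Origin: centre of its underside, on the bench top; z up, x along the 270 mm side from the open end towards the two stop posts, y across towards the toggle clamp. The posts are round steel, 16 mm diameter, 26 mm tall above the plate, centred at (0.096, 0.016) and (0.096, -0.076) m in its frame
- nest_centre (a point): point where the ring's centre is when the ring rests against both stop posts: (0.045, -0.030) m in the fixture's frame, 12 mm above the plate
- ring_centre (a point): centre of the loose grey flange ring, 12 mm above its underside (half-way up). Ring: outside diameter 120 mm, clear inside diameter about 100 mm, height 22 to 24 mm, 0.09 kg; it lies flat on the plate, near the open end, and slides when pushed from outside or from inside the hole
- clamp_lever (a joint): lever angle, rad: 0 = open (start; handle leans 0.75 from vertical towards fixture +y, away from the ring; hold-down arm up), 0.75 = centre (handle upright), about 1.46 = shut, pad on the ring (handle leans 0.71 towards fixture -y), 1.5 = end of travel, no ring under it. A spring drives it to the nearer end: before the centre it springs back, past it it snaps shut. 3 to 5 N at the knob moves it
- lever_knob (a point): centre of the black ball (19 mm diameter) at the top of the clamp's handle, 85 mm from the pivot; handle is a round bar of 10 to 15 mm diameter. When open the ball is about 106 mm above the bench and 58 mm from the pivot on the fixture's +y side; upright it is 129 mm above the bench
- pad_face (a point): centre of the underside of the rubber pad (15 mm diameter) at the end of the lever's hold-down arm, 49 mm from the pivot; when shut it lies on the ring's rim
- relay: bystander: black cube relay, 27 x 45 x 26 mm, lying on the plate's near corner on the clamp's side; origin: centre of its underside
- bolt_m12: bystander: steel hex bolt, 18 x 53 x 21 mm, lying on the plate's far corner on the clamp's side; origin: centre of its underside
- white_cup: bystander: white plastic cup, 68 mm wide, 58 mm tall, on the bench; origin: centre of its underside
- strainer: bystander: flat mesh strainer, 46 x 95 x 45 mm, on the bench; origin: centre of its underside
- clamp_pivot (a point): pivot of the clamp's lever, 44 mm above the bench, at (0.045, 0.075) m in the fixture's frame; the lever turns about the fixture's x direction. The clamp's steel body stands round it on the plate: 50 mm along x, 46 mm along y (13 mm towards the ring, 33 mm away from it), up to 53 mm above the bench
- tape_1: bystander: roll of black tape, 62 mm wide, 19 mm tall, lying flat on the bench; origin: centre of its underside
Mind the look-alikes: they are no part of the job. Of the things that look like the part that bears ring_centre, the smaller one is meant.

How it is judged:
By the outcome, as a careful person would: the job done as asked, in the order asked, and still so for the second after the job is handed in, with the robot touching nothing.
It also fails if it takes over 45 s, if anything falls off the work surface, if the arm or the gripper's body presses on something with over 40 N, if the wrist force passes 120 N, or if a joint passes its speed limit or range.

## Working session

There is one attempt and no reset: what is moved stays moved. The work goes in short steps, Python scripts to look and compute and a shell command to move; the robot and the scene stay as the last step left them, time stands still between calls to the robot, and variables do not carry over. Pictures are saved under pics/ and viewed, at most 10 in all, crops included, and the job is handed in when it is done.

```bash
mkdir -p pics; cat > h.py <<'E'
import numpy as np,cv2
from station import *
def ray(cam,uv):
    c=calibration(cam);E=np.array(c["extrinsics"]);R=E[:3,:3];t=E[:3,3]
    d=R.T@np.array([(uv[0]-c["cx"])/c["fx"],(uv[1]-c["cy"])/c["fy"],1]);return -R.T@t,d
def at(cam,uv,z):
    o,d=ray(cam,uv);return o+d*(z-o[2])/d[2]
def proj(cam,p):
    c=calibration(cam);E=np.array(c["extrinsics"]);q=E[:3,:3]@np.array(p)+E[:3,3]
    return np.array([c["fx"]*q[0]/q[2]+c["cx"],c["fy"]*q[1]/q[2]+c["cy"]])
def save(cam,n):
    f=grab_frame(cam);cv2.imwrite("pics/"+n,f[:,:,::-1]);return f
E
python3 - <<'E'
from h import *
s=get_state();print(s["t"],s["eef_pos"],s["ee_rot"],s["width"],tip_reach if not callable(tip_reach) else tip_reach())
a=save("scene","s0.png");b=save("top","t0.png")
cv2.imwrite("pics/st.png",np.vstack([a,b])[:,:,::-1][:, :] if 0 else np.hstack([cv2.resize(a,(400,300)),cv2.resize(b,(400,300))])[:,:,::-1])
Z={"fixture":0,"ring_centre":.022,"nest_centre":.022,"lever_knob":.106,"clamp_pivot":.044,"relay":.01,"bolt_m12":.01,"pad_face":.08,"tape_1":0,"white_cup":0,"strainer":0}
for q,z in Z.items():
  for cam in("scene","top"):
    for r in mark_of(cam,q)[:3]:
      print(q,cam,round(r["conf"],2),np.round(r["location"]),at(cam,r["location"],z).round(3))
E
```

```text
0.0 [ 0.15754883 -0.6558699   0.24460673] [ 3.13989684e+00 -1.68751169e-04 -2.90591509e+00] 0.08729847160288867 0.019
fixture scene 0.84 [222. 227.] [0.534 0.043 0.   ]
fixture top 0.62 [233. 183.] [0.529 0.045 0.   ]
fixture top 0.42 [373. 196.] [ 0.497 -0.37   0.   ]
ring_centre scene 0.8 [244. 231.] [0.463 0.032 0.022]
ring_centre scene 0.64 [295. 182.] [ 0.505 -0.237  0.022]
ring_centre top 0.77 [238. 200.] [0.477 0.026 0.022]
ring_centre top 0.47 [195. 142.] [0.645 0.158 0.022]
nest_centre scene 0.88 [226. 210.] [ 0.56  -0.     0.022]
nest_centre scene 0.61 [195. 336.] [0.33  0.305 0.022]
nest_centre top 0.56 [246. 170.] [0.563 0.004 0.022]
lever_knob scene 0.5 [164. 194.] [0.638 0.134 0.106]
lever_knob top 0.45 [194. 143.] [0.621 0.144 0.106]
clamp_pivot scene 0.64 [186. 213.] [0.606 0.099 0.044]
clamp_pivot top 0.86 [217. 156.] [0.6   0.089 0.044]
relay top 0.65 [195. 196.] [0.486 0.153 0.01 ]
bolt_m12 scene 0.57 [181. 210.] [0.663 0.076 0.01 ]
bolt_m12 top 0.47 [227. 136.] [0.669 0.065 0.01 ]
pad_face scene 0.5 [193. 195.] [0.614 0.065 0.08 ]
pad_face scene 0.25 [324. 171.] [ 0.423 -0.262  0.08 ]
pad_face top 0.78 [217. 153.] [0.601 0.085 0.08 ]
pad_face top 0.65 [250. 171.] [ 0.551 -0.006  0.08 ]
tape_1 scene 0.76 [323. 171.] [ 0.492 -0.378  0.   ]
tape_1 top 0.75 [374. 196.] [ 0.495 -0.373  0.   ]
white_cup scene 0.63 [197. 334.] [0.342 0.293 0.   ]
white_cup top 0.63 [147. 247.] [0.339 0.289 0.   ]
strainer scene 0.52 [293. 157.] [ 0.625 -0.391  0.   ]
strainer top 0.89 [374. 151.] [ 0.632 -0.377  0.   ]
```

View pics/t0.png

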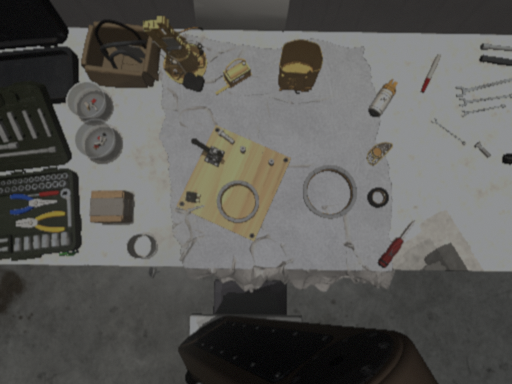

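View pics/s0.png

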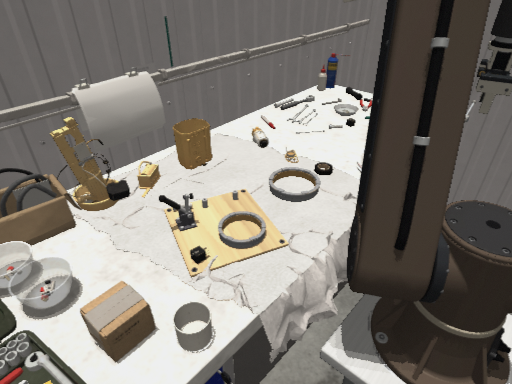

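The top view shows the plate with corners near (217,130), (288,157), (252,236) and (180,204). The small ring is at (238,201), the posts near (243,150) and (271,162), and the clamp at (213,156) with its knob at (194,142). The large look-alike ring is off the plate at (330,190). I'll fit the fixture pose from the plate colour and check it on an enlarged crop.

```bash
python3 - <<'E'
from h import *
f=cv2.imread("pics/t0.png")
hsv=cv2.cvtColor(f,cv2.COLOR_BGR2HSV)
m=((hsv[...,0]>10)&(hsv[...,0]<30)&(hsv[...,1]>60)&(hsv[...,2]>90)).astype(np.uint8)
m[:, :170]=0;m[:,300:]=0;m[:122]=0;m[245:]=0
c=np.vstack([x for x in cv2.findContours(m,0,2)[0] if cv2.contourArea(x)>15])
h=cv2.convexHull(c)
r=cv2.minAreaRect(h);P=cv2.boxPoints(r)
W=np.array([at("top",p,.01) for p in P])[:,:2];print(P.round(1).tolist(),W.round(3).tolist(),[np.linalg.norm(W[i]-W[i-1]).round(3) for i in range(4)])
w=np.array([at("top",p,.01)[:2] for p in h[:,0]]).astype(np.float32)
R=cv2.minAreaRect(w);print(R)
ctr=np.array(R[0])
# yaw: x dir closest to world +x (along long side)
B=cv2.boxPoints(R);es=[B[i]-B[i-1] for i in range(4)]
e=max(es,key=lambda e:e[0] if np.linalg.norm(e)>.26 else -9);yaw=np.arctan2(e[1],e[0]);print("yaw",yaw,ctr)
print([np.degrees(np.arctan2(e[1],e[0])).round(1) for e in es])
g=f[115:250,165:305].copy();g=cv2.resize(g,None,fx=4.2,fy=4.2,interpolation=cv2.INTER_CUBIC)
c,s=np.cos(yaw),np.sin(yaw)
def fx(x,y,z): return [ctr[0]+c*x-s*y,ctr[1]+s*x+c*y,z]
pts=[(.135,.125,.01),(.135,-.125,.01),(-.135,.125,.01),(-.135,-.125,.01),(.096,.016,.036),(.096,-.076,.036),(.045,.075,.044),(.045,.133,.106),(.045,-.03,.022)]
for p in pts:
  q=fx(*p);u=proj("top",q);print(p,np.round(q,3))
  cv2.circle(g,tuple(int(v) for v in ((u-[165,115])*4.2+2.1)),4,(0,0,255),1)
cv2.imwrite("pics/c1.png",g)
E
```

```text
[[176.60000610351562, 205.8000030517578], [213.60000610351562, 123.69999694824219], [290.6000061035156, 158.3000030517578], [253.60000610351562, 240.39999389648438]] [[0.458, 0.205], [0.707, 0.106], [0.604, -0.125], [0.361, -0.02]] [np.float64(0.245), np.float64(0.268), np.float64(0.253), np.float64(0.265)]
((0.5316476225852966, 0.040651485323905945), (0.24699462950229645, 0.2668498456478119), 66.437744140625)
yaw -0.41123897 [0.53164762 0.04065149]
[np.float32(-113.6), np.float32(-23.6), np.float32(66.4), np.float32(156.4)]
(0.135, 0.125, 0.01) [0.705 0.101 0.01 ]
(0.135, -0.125, 0.01) [ 0.605 -0.128  0.01 ]
(-0.135, 0.125, 0.01) [0.458 0.209 0.01 ]
(-0.135, -0.125, 0.01) [ 0.358 -0.02   0.01 ]
(0.096, 0.016, 0.036) [0.626 0.017 0.036]
(0.096, -0.076, 0.036) [ 0.589 -0.067  0.036]
(0.045, 0.075, 0.044) [0.603 0.091 0.044]
(0.045, 0.133, 0.106) [0.626 0.145 0.106]
(0.045, -0.03, 0.022) [ 0.561 -0.005  0.022]
```

View pics/c1.png

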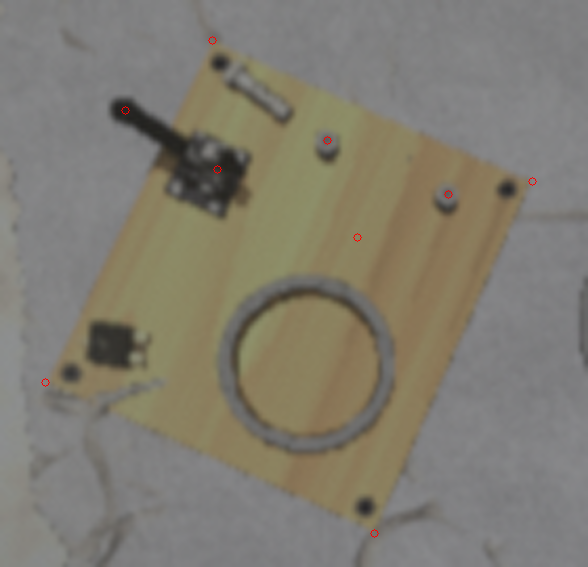

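The projected fixture points land on the plate corners, posts, knob and nest, so the pose is good: centre about (0.531, 0.041), yaw about -0.41. The ring centre is near (0.473, 0.026).

Plan:
1. Close the fingers and lower them inside the hole, with the tool y-axis along fixture x.
2. Push the ring along +x into the posts.
3. Push the knob towards fixture -y.

First I'll move over the ring.

```bash
python3 -m handwheel '[{"delta_pos":[0.46,1,0],"dr":[0,0,2.4]},{"delta_pos":[0.46,1,0],"dr":[0,0,2.4]},{"delta_pos":[0.46,1,0],"dr":[0,0,2.4]},{"delta_pos":[0.46,1,0],"dr":[0,0,2.4]},{"delta_pos":[0.46,1,0],"dr":[0,0,2.4]},{"delta_pos":[0.46,1,0],"dr":[0,0,2.4]},{"delta_pos":[0.46,1,0],"dr":[0,0,2.4]},{"delta_pos":[0.46,1,0],"dr":[0,0,2.4]},{"delta_pos":[0.46,1,0],"dr":[0,0,2.4]},{"delta_pos":[0.46,1,0],"dr":[0,0,2.4]}]' 1 20
python3 -m handwheel '[{"delta_pos":[0.46,1,0],"dr":[0,0,2.4]},{"delta_pos":[0.46,1,0],"dr":[0,0,2.4]},{"delta_pos":[0.46,1,0],"dr":[0,0,2.4]},{"delta_pos":[0.46,1,0],"dr":[0,0,2.4]},{"delta_pos":[0.46,1,0],"dr":[0,0,2.4]},{"delta_pos":[0.46,1,0],"dr":[0,0,2.4]},{"delta_pos":[0.46,1,0],"dr":[0,0,2.4]},{"delta_pos":[0.46,1,0],"dr":[0,0,2.4]},{"delta_pos":[0.46,1,0],"dr":[0,0,2.4]},{"delta_pos":[0.46,1,0],"dr":[0,0,2.4]}]'
python3 -m handwheel '[{"delta_pos":[0.46,1,0],"dr":[0,0,2.4]},{"delta_pos":[0.46,1,0],"dr":[0,0,2.4]},{"delta_pos":[0.38,0.7,0],"dr":[0,0,0]},{"delta_pos":[0,0,0],"dr":[0,0,0]},{"delta_pos":[0,0,0],"dr":[0,0,0]}]'
python3 - <<'E'
from h import *
s=get_state();print(s["t"],s["eef_pos"],s["ee_rot"],s["width"],s["force"])
save("wrist","w1.png")
for q,z in {"ring_centre":.022,"lever_knob":.106,"nest_centre":.022,"clamp_pivot":.044}.items():
    for r in mark_of("wrist",q)[:2]: print(q,round(r["conf"],2),np.round(r["location"]),at("wrist",r["location"],z).round(3))
E
```

```text
t: 2.2
eef_pos: [0.296, -0.3551, 0.2458]
ee_rot: [-3.141, 0.0, -2.485]
force: [0.2, 0.0, 0.5]
width: 0.0132
gripper_force: 0.0
t: 3.2
eef_pos: [0.4341, -0.0549, 0.246]
ee_rot: [-3.141, 0.001, -2.066]
force: [1.1, 0.0, -0.3]
width: 0.0001
gripper_force: 0.0
t: 3.7
eef_pos: [0.4726, 0.0251, 0.2454]
ee_rot: [3.141, -0.0, -1.983]
force: [1.0, 0.2, -0.4]
width: 0.0004
gripper_force: 0.0
3.7 [0.47260638 0.0250577  0.24539259] [ 3.14120986e+00 -3.88383836e-04 -1.98323000e+00] 0.00043237353547073254 [ 0.97288412  0.21407173 -0.37773665]
nest_centre 0.65 [178. 176.] [ 0.564 -0.004  0.022]
```

View pics/w1.png

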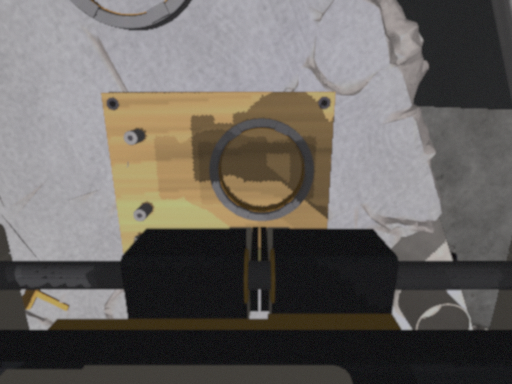

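The wrist view shows the ring centred near (262,169), the post tops near (132,137) and (142,212), and the fingers aligned with the plate. I'll measure these.

```bash
python3 - <<'E'
from h import *
for n,u,z in [("ring top",(262,167.5),.033),("post-",(132,136),.036),("post+",(142,211),.036)]: print(n,at("wrist",u,z).round(4))
print(at("top",(237.9,201.4),.033).round(4))
c,s=np.cos(-.411),np.sin(-.411)
for p in [(.096,.016),(.096,-.076)]: print(.5316+c*p[0]-s*p[1],.0407+s*p[0]+c*p[1])
E
```

```text
ring top [0.4678 0.025  0.033 ]
post- [ 0.5849 -0.066   0.036 ]
post+ [0.6187 0.0153 0.036 ]
[0.4705 0.0267 0.033 ]
0.6259977084690853 0.017013028142340007
0.5892412935289093 -0.06732537331717077
```

```bash
python3 -m handwheel '[{"delta_pos":[0,0,-1],"dr":[0,0,0]},{"delta_pos":[0,0,-1],"dr":[0,0,0]},{"delta_pos":[0,0,-1],"dr":[0,0,0]},{"delta_pos":[0,0,-1],"dr":[0,0,0]},{"delta_pos":[0,0,-1],"dr":[0,0,0]},{"delta_pos":[0,0,-1],"dr":[0,0,0]},{"delta_pos":[0,0,-0.6],"dr":[0,0,0]},{"delta_pos":[0,0,-0.4],"dr":[0,0,0]},{"delta_pos":[0,0,0],"dr":[0,0,0]},{"delta_pos":[0,0,0],"dr":[0,0,0]}]'
```

```text
t: 4.95
eef_pos: [0.4728, 0.0244, 0.0359]
ee_rot: [-3.142, -0.0, -1.985]
force: [0.1, 0.1, 0.2]
width: 0.0005
gripper_force: 0.0
```

```bash
python3 -m handwheel '[{"delta_pos":[0.3,-0.1,0],"dr":[0,0,0]},{"delta_pos":[0.3,-0.1,0],"dr":[0,0,0]},{"delta_pos":[0.2,-0.07,0],"dr":[0,0,0]},{"delta_pos":[0.2,-0.07,0],"dr":[0,0,0]},{"delta_pos":[0.2,-0.07,0],"dr":[0,0,0]},{"delta_pos":[0.3,-0.1,0],"dr":[0,0,0]},{"delta_pos":[0.3,-0.1,0],"dr":[0,0,0]},{"delta_pos":[0.3,-0.1,0],"dr":[0,0,0]},{"delta_pos":[0.3,-0.1,0],"dr":[0,0,0]},{"delta_pos":[0.3,-0.1,0],"dr":[0,0,0]}]'
python3 -m handwheel '[{"delta_pos":[0.2,-0.07,0],"dr":[0,0,0]},{"delta_pos":[0.2,-0.07,0],"dr":[0,0,0]},{"delta_pos":[0.2,-0.07,0],"dr":[0,0,0]},{"delta_pos":[0.1,-0.04,0],"dr":[0,0,0]},{"delta_pos":[0,0,0],"dr":[0,0,0]}]'
python3 - <<'E'
from h import *
s=get_state();print(s["t"],s["eef_pos"],s["force"])
a=save("scene","s2.png");b=save("top","t2.png")
cv2.imwrite("pics/c2.png",np.hstack([cv2.resize(a[150:290,140:330],(800//2,300)),cv2.resize(b[115:250,165:305],(311,300))])[:,:,::-1])
for cam in("scene","top","wrist"):
  if cam=="wrist":save(cam,"w2.png")
  for q in("ring_centre","nest_centre"):
    for r in mark_of(cam,q)[:2]:print(cam,q,round(r["conf"],2),at(cam,r["location"],.022).round(4))
E
```

```text
t: 5.95
eef_pos: [0.5544, -0.0029, 0.0355]
ee_rot: [3.141, -0.0, -1.984]
force: [-1.1, 1.1, 1.6]
width: 0.0005
gripper_force: 0.8
t: 6.45
eef_pos: [0.5752, -0.0102, 0.0355]
ee_rot: [-3.141, 0.0, -1.984]
force: [0.4, -0.5, 0.3]
width: 0.0006
gripper_force: 0.0
6.45 [ 0.5751955  -0.01022784  0.03552352] [ 0.40414692 -0.52215659  0.25824285]
scene ring_centre 0.7 [ 0.505  -0.2291  0.022 ]
scene ring_centre 0.65 [ 0.5415 -0.0029  0.022 ]
scene nest_centre 0.9 [0.5599 0.0064 0.022 ]
top ring_centre 0.74 [ 0.5464 -0.0008  0.022 ]
top ring_centre 0.16 [0.5656 0.0034 0.022 ]
top nest_centre 0.87 [0.5659 0.0037 0.022 ]
```

View pics/c2.png

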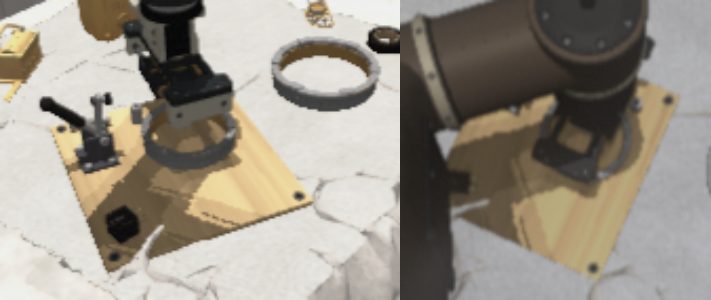

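The ring is following the fingers and lies flat, with its centre near (0.545, -0.001), about 12 mm short of the posts. I'll keep pushing gently.

```bash
python3 -m handwheel '[{"delta_pos":[0.1,-0.03,0],"dr":[0,0,0]},{"delta_pos":[0.1,-0.03,0],"dr":[0,0,0]},{"delta_pos":[0.1,-0.03,0],"dr":[0,0,0]}]'
python3 -m handwheel '[{"delta_pos":[0.07,-0.03,0],"dr":[0,0,0]},{"delta_pos":[0.07,-0.03,0],"dr":[0,0,0]}]'
python3 -m handwheel '[{"delta_pos":[0.05,-0.02,0],"dr":[0,0,0]},{"delta_pos":[0,0,0],"dr":[0,0,0]}]'
```

```text
t: 7.2
eef_pos: [0.5838, -0.0129, 0.0355]
ee_rot: [3.141, -0.0, -1.984]
force: [-1.4, 0.2, 0.6]
width: 0.0005
gripper_force: 0.5
t: 7.4
eef_pos: [0.588, -0.0147, 0.0355]
ee_rot: [3.141, -0.0, -1.984]
force: [-1.3, 0.9, 0.2]
width: 0.0003
gripper_force: 0.6
t: 7.6
eef_pos: [0.5896, -0.0153, 0.0355]
ee_rot: [-3.141, 0.0, -1.984]
force: [-0.5, 0.2, -0.6]
width: 0.0003
gripper_force: 0.1
```

```bash
python3 -m handwheel '[{"delta_pos":[0.06,-0.03,0],"dr":[0,0,0]},{"delta_pos":[0.06,-0.03,0],"dr":[0,0,0]}]'
python3 -m handwheel '[{"delta_pos":[0.06,-0.03,0],"dr":[0,0,0]},{"delta_pos":[0,0,0],"dr":[0,0,0]}]'
python3 - <<'E'
from h import *
print(get_state()["force"])
save("wrist","w3.png")
E
```

```text
t: 7.8
eef_pos: [0.5915, -0.0168, 0.0353]
ee_rot: [3.139, -0.001, -1.985]
force: [-10.8, 9.6, 8.2]
width: 0.0005
gripper_force: 7.2
t: 8.0
eef_pos: [0.5917, -0.0169, 0.0353]
ee_rot: [3.136, -0.001, -1.985]
force: [-14.0, 11.8, 10.5]
width: 0.0006
gripper_force: 8.8
[-14.02837747  11.77126742  10.49621172]
```

View pics/w3.png

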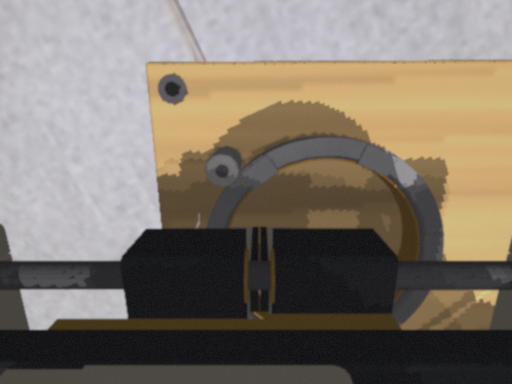

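The -y post is in contact at (222,166). The side force suggests the +y post isn't loaded yet, so I'll nudge towards fixture +y while pressed, then back off, lift and look.

```bash
python3 -m handwheel '[{"delta_pos":[0.03,0.06,0],"dr":[0,0,0]},{"delta_pos":[0.03,0.06,0],"dr":[0,0,0]},{"delta_pos":[0.03,0.06,0],"dr":[0,0,0]},{"delta_pos":[0.03,0.06,0],"dr":[0,0,0]},{"delta_pos":[0,0,0],"dr":[0,0,0]}]'
python3 -m handwheel '[{"delta_pos":[-0.2,0.09,0],"dr":[0,0,0]},{"delta_pos":[-0.3,0.13,0],"dr":[0,0,0]},{"delta_pos":[-0.2,0.09,0],"dr":[0,0,0]},{"delta_pos":[0,0,0],"dr":[0,0,0]},{"delta_pos":[0,0,0.7],"dr":[0,0,0]},{"delta_pos":[0,0,1],"dr":[0,0,0]},{"delta_pos":[0,0,1],"dr":[0,0,0]},{"delta_pos":[-0.3,-0.5,1],"dr":[0,0,0]},{"delta_pos":[-0.3,-1,1],"dr":[0,0,0]},{"delta_pos":[-0.3,-1,1],"dr":[0,0,0]}]'
python3 -m handwheel '[{"delta_pos":[-0.3,-0.5,0.5],"dr":[0,0,0]},{"delta_pos":[0,0,0],"dr":[0,0,0]}]'
python3 - <<'E'
from h import *
save("wrist","w4.png");save("scene","s4.png");save("top","t4.png")
for cam in("scene","top","wrist"):
  for q in("ring_centre","nest_centre","lever_knob"):
    for r in mark_of(cam,q)[:2]:print(cam,q,round(r["conf"],2),np.round(r["location"]),at(cam,r["location"],.106 if "knob" in q else .022).round(4))
E
```

```text
t: 8.55
eef_pos: [0.593, -0.0131, 0.034]
ee_rot: [3.133, -0.007, -1.986]
force: [-11.7, -6.2, 4.1]
width: 0.0003
gripper_force: 6.1
t: 9.55
eef_pos: [0.5504, -0.0767, 0.2082]
ee_rot: [-3.141, 0.001, -1.982]
force: [0.7, -0.3, -0.1]
width: 0.0003
gripper_force: 0.0
t: 9.75
eef_pos: [0.5421, -0.0928, 0.2248]
ee_rot: [-3.137, 0.003, -1.986]
force: [0.0, 0.1, 0.2]
width: 0.0004
gripper_force: 0.0
scene ring_centre 0.77 [293. 182.] [ 0.5095 -0.2341  0.022 ]
scene ring_centre 0.7 [229. 209.] [ 0.5564 -0.0058  0.022 ]
scene nest_centre 0.97 [226. 213.] [0.55  0.013 0.022]
scene nest_centre 0.5 [179. 207.] [0.6664 0.0783 0.022 ]
scene lever_knob 0.71 [164. 195.] [0.6346 0.135  0.106 ]
top ring_centre 0.83 [249. 170.] [ 0.5648 -0.0034  0.022 ]
top nest_centre 0.73 [247. 170.] [0.5626 0.0016 0.022 ]
```

View pics/w4.png

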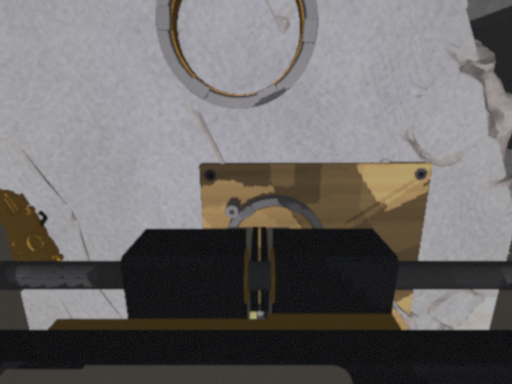

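The wrist view is mostly blocked by the gripper itself, so I'll check the fixed cameras.

```bash
python3 - <<'E'
import cv2,numpy as np
a=cv2.imread("pics/s4.png");b=cv2.imread("pics/t4.png")
cv2.imwrite("pics/c4.png",np.hstack([cv2.resize(a[175:255,160:275],(431,300),interpolation=cv2.INTER_CUBIC),cv2.resize(b[120:210,185:295],(366,300),interpolation=cv2.INTER_CUBIC)]))
E
```

```text
(no output)
```

View pics/c4.png

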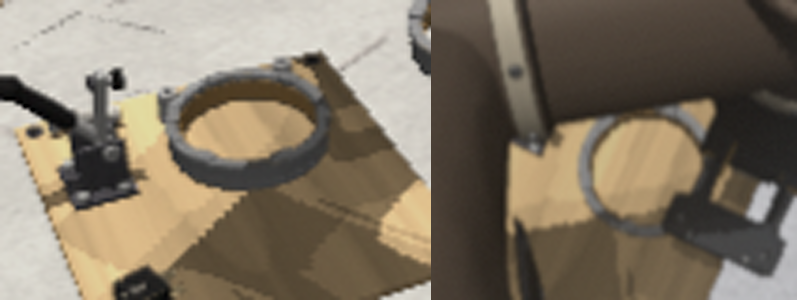

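In the scene view the ring lies flat and appears to touch both posts, at crop (167,97) and (283,66). I'll move round to the knob side, where the wrist camera can see the ring and clamp clearly.

```bash
python3 -m handwheel '[{"delta_pos":[0.34,0.95,0],"dr":[0,0,0]},{"delta_pos":[0.34,0.95,0],"dr":[0,0,0]},{"delta_pos":[0.34,0.95,0],"dr":[0,0,0]},{"delta_pos":[0.34,0.95,0],"dr":[0,0,0]},{"delta_pos":[0.34,0.95,0],"dr":[0,0,0]},{"delta_pos":[0.34,0.95,0],"dr":[0,0,0]},{"delta_pos":[0.34,0.95,0],"dr":[0,0,0]},{"delta_pos":[0.34,0.95,0],"dr":[0,0,0]},{"delta_pos":[0.34,0.95,0],"dr":[0,0,0]},{"delta_pos":[0.34,0.95,0],"dr":[0,0,0]}]'
python3 -m handwheel '[{"delta_pos":[0,0,0],"dr":[0,0,0]},{"delta_pos":[0,0,0],"dr":[0,0,0]}]'
python3 - <<'E'
from h import *
save("wrist","w5.png")
for q,z in {"ring_centre":.022,"lever_knob":.106,"nest_centre":.022,"clamp_pivot":.044}.items():
    for r in mark_of("wrist",q)[:2]: print(q,round(r["conf"],2),np.round(r["location"]),at("wrist",r["location"],z).round(3))
E
```

```text
t: 11.35
eef_pos: [0.6437, 0.1949, 0.2214]
ee_rot: [3.142, -0.0, -1.984]
force: [0.3, -0.1, 1.2]
width: 0.0004
gripper_force: 0.0
t: 11.55
eef_pos: [0.6432, 0.1942, 0.2208]
ee_rot: [3.141, -0.001, -1.983]
force: [0.1, -0.2, 0.2]
width: 0.0003
gripper_force: 0.0
lever_knob 0.79 [250. 132.] [0.628 0.144 0.106]
clamp_pivot 0.87 [260.  62.] [0.597 0.094 0.044]
```

View pics/w5.png

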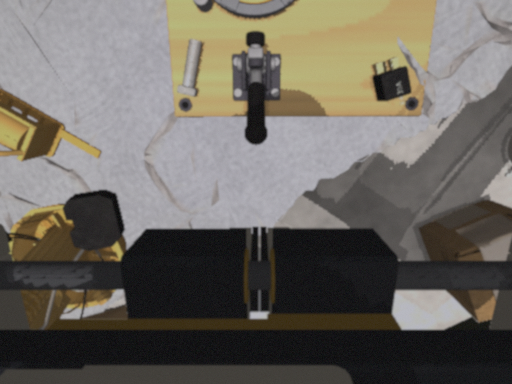

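The knob at (255,132) is lined up with the closed fingers to within a few mm, and the +y post at (205,0) appears to touch the ring. I'll compare the ring with the nest numerically, and check the gold object's clearance before I lower.

```bash
python3 - <<'E'
from h import *
a=at("top",(242.9,149.8),.036);b=at("top",(271.2,162.6),.036)
d=(a-b)[:2];L=np.linalg.norm(d);d/=L;x=np.array([d[1],-d[0]])
n=(a+b)[:2]/2-.051*x;r=at("top",(250.2,171),.033)[:2]
print("postgap",L,"nest",n.round(4),"ring",r.round(4),"err fx,fy mm",1e3*(r-n)@x,1e3*(r-n)@d)
for z in(.05,.1,.15,.2):print(z,at("wrist",(95,218),z).round(3),at("top",(193,83),z).round(3))
E
```

```text
postgap 0.09021715217067659 nest [ 0.5559 -0.0052] ring [ 0.5592 -0.0068] err fx,fy mm 3.668682581941573 -0.20311234972660888
0.05 [0.82  0.164 0.05 ] [0.816 0.165 0.05 ]
0.1 [0.787 0.158 0.1  ] [0.794 0.156 0.1  ]
0.15 [0.753 0.151 0.15 ] [0.771 0.146 0.15 ]
0.2 [0.72  0.145 0.2  ] [0.749 0.137 0.2  ]
```

The ring matches the nest within measurement error: 3.7 mm towards the posts and 0.2 mm across. The gold object clears the gripper. Now I'll lower behind the knob and push.

```bash
python3 -m handwheel '[{"delta_pos":[0,0,-1],"dr":[0,0,0]},{"delta_pos":[0,0,-1],"dr":[0,0,0]},{"delta_pos":[0,0,-1],"dr":[0,0,0]},{"delta_pos":[0,0,-0.45],"dr":[0,0,0]},{"delta_pos":[0,0,0],"dr":[0,0,0]},{"delta_pos":[-0.13,-0.3,0],"dr":[0,0,0]},{"delta_pos":[-0.13,-0.3,0],"dr":[0,0,0]},{"delta_pos":[-0.13,-0.3,0],"dr":[0,0,0]},{"delta_pos":[-0.08,-0.18,0],"dr":[0,0,0]},{"delta_pos":[-0.08,-0.18,0],"dr":[0,0,0]}]'
python3 -m handwheel '[{"delta_pos":[-0.1,-0.23,0],"dr":[0,0,0]},{"delta_pos":[-0.1,-0.23,0],"dr":[0,0,0]},{"delta_pos":[-0.1,-0.23,0],"dr":[0,0,0]}]'
python3 -m handwheel '[{"delta_pos":[-0.1,-0.23,0],"dr":[0,0,0]},{"delta_pos":[-0.1,-0.23,0],"dr":[0,0,0]},{"delta_pos":[-0.1,-0.23,0],"dr":[0,0,0]}]'
```

```text
t: 12.8
eef_pos: [0.6309, 0.1595, 0.1224]
ee_rot: [-3.134, 0.012, -1.983]
force: [1.8, 19.8, 14.8]
width: 0.0008
gripper_force: 9.9
t: 13.1
eef_pos: [0.6212, 0.1376, 0.1222]
ee_rot: [-3.135, 0.009, -1.982]
force: [3.2, 3.6, 3.6]
width: 0.0005
gripper_force: 2.4
t: 13.4
eef_pos: [0.6085, 0.1134, 0.1184]
ee_rot: [-3.141, -0.0, -1.985]
force: [1.0, 0.5, 1.0]
width: 0.0004
gripper_force: 0.4
```

```bash
python3 -m handwheel '[{"delta_pos":[-0.1,-0.23,0],"dr":[0,0,0]},{"delta_pos":[-0.1,-0.23,0],"dr":[0,0,0]},{"delta_pos":[-0.1,-0.23,0],"dr":[0,0,0]}]'
python3 -m handwheel '[{"delta_pos":[-0.08,-0.18,0],"dr":[0,0,0]},{"delta_pos":[0,0,0],"dr":[0,0,0]},{"delta_pos":[0,0,0],"dr":[0,0,0]}]'
python3 - <<'E'
from h import *
save("scene","s6.png");save("wrist","w6.png")
for cam in("scene","wrist"):
  for r in mark_of(cam,"lever_knob")[:2]:print(cam,round(r["conf"],2),np.round(r["location"]),at(cam,r["location"],.106).round(3))
c,s=np.cos(-.405),np.sin(-.405)
for n,y,z in(("open",.133,.106),("up",.075,.129),("shut",.02,.108)):
  p=[.5295+c*.045-s*y,.041+s*.045+c*y,z];print(n,np.round(p,3),proj("scene",p).round(),proj("wrist",p).round())
E
```

```text
t: 13.7
eef_pos: [0.5989, 0.0926, 0.1175]
ee_rot: [3.14, -0.001, -1.985]
force: [-0.5, -1.2, -1.5]
width: 0.0003
gripper_force: 0.0
t: 14.0
eef_pos: [0.5975, 0.0882, 0.118]
ee_rot: [3.142, -0.0, -1.985]
force: [0.3, -0.1, 0.5]
width: 0.0003
gripper_force: 0.0
scene 0.78 [207. 185.] [0.589 0.034 0.106]
wrist 0.87 [256. 158.] [0.579 0.044 0.106]
open [0.623 0.146 0.106] [164. 199.] [256. 344.]
up [0.6   0.092 0.129] [186. 185.] [255. 278.]
shut [0.579 0.042 0.108] [208. 187.] [254. 153.]
```

Both cameras put the knob at its predicted shut position, scene (207,185) and wrist (256,158). I'll retreat straight up, away from everything, and take a final look.

```bash
python3 -m handwheel '[{"delta_pos":[0.08,0.18,0],"dr":[0,0,0]},{"delta_pos":[0.04,0.1,0.5],"dr":[0,0,0]},{"delta_pos":[0,0,1],"dr":[0,0,0]},{"delta_pos":[0,0,1],"dr":[0,0,0]},{"delta_pos":[0,0,1],"dr":[0,0,0]},{"delta_pos":[0,0,1],"dr":[0,0,0]},{"delta_pos":[0,0,0.5],"dr":[0,0,0]},{"delta_pos":[0,0,0],"dr":[0,0,0]},{"delta_pos":[0,0,0],"dr":[0,0,0]},{"delta_pos":[0,0,0],"dr":[0,0,0]}]'
python3 - <<'E'
from h import *
a=save("scene","s7.png");b=save("wrist","w7.png")
cv2.imwrite("pics/c7.png",np.hstack([cv2.resize(a[165:275,150:290],(400,314),interpolation=2),cv2.resize(b[:235,100:400],(400,314),interpolation=2)])[:,:,::-1])
for cam in("scene","wrist"):
  for q,z in(("lever_knob",.106),("ring_centre",.022),("pad_face",.033)):
    for r in mark_of(cam,q)[:2]:print(cam,q,round(r["conf"],2),np.round(r["location"]),at(cam,r["location"],z).round(3))
E
```

```text
t: 15.2
eef_pos: [0.6006, 0.0968, 0.2669]
ee_rot: [3.14, -0.001, -1.984]
force: [-0.2, 1.1, 0.4]
width: 0.0006
gripper_force: 0.0
scene lever_knob 0.76 [206. 183.] [0.598 0.032 0.106]
scene ring_centre 0.71 [227. 209.] [ 0.562 -0.003  0.022]
scene ring_centre 0.56 [296. 179.] [ 0.512 -0.25   0.022]
scene pad_face 0.56 [208. 211.] [0.583 0.047 0.033]
wrist lever_knob 0.79 [252. 119.] [0.582 0.041 0.106]
```

View pics/c7.png

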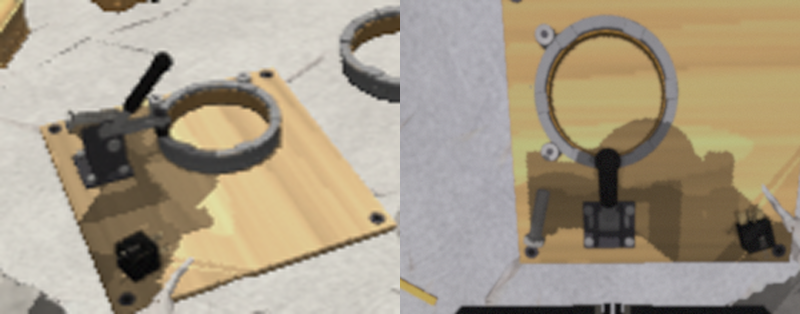

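The ring rests against both posts, at crop (545,35) and (550,152). The clamp is shut with its pad on the rim at (605,158), and the bolt and relay haven't moved.

```bash
python3 -c "
from station import job_done
print(job_done())"
```

```text
the job is handed in; nothing more can be done
None
```

I pushed the ring against both stop posts and snapped the toggle clamp shut with its pad on the rim. The last pictures confirm this, the bolt and relay look undisturbed, and the job was handed in at about 15.5 s.

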